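# Find the slack feeler arm and lock its station out

## Task

One of the three feeler stations has a worn pivot: its upright arm rocks slack to a stop on either side, while the springs of the sound ones push back. Feel the arms gently, rocking them with the fingers and letting go at each side: push the slack one fully to the left end of its play, then fully to the right end, and leave it leaning there. Then put the black lock-out collar over the post of that station, right down on its seat before you let go, and leave the other things on the bench where they are.

Things in the scene. Friction and masses are not known exactly. Their poses are not given: they have to be found in the camera images.
- station_p: one of three identical feeler stations bolted to the worktop: base plate 150 x 70 x 10 mm; origin at the centre of its underside, x along its length to the arm end, y to its left. At x = -50 mm an upright lock-out post; at x = +45 mm a pivot housing (66 mm along x, 54 mm high) with an upright arm. Places are drawn anew each time: the name does not tell which is worn
- tip_p (a point): top middle of the upright steel arm of station_p, 146 mm above the worktop: a flat bar 12 mm thick (station y) and 18 mm wide (station x), clear of the housing above 60 mm height, hinged 100 mm below this point about the station's x axis; rocks left (station +y) and right (-y)
- feeler_p: that rocking arm; origin on the hinge. A sound arm is centred by a spring: at the tip it resists 0.5 N per mm from the first mm, up to 16 mm, and springs back. The worn one swings slack (under 0.5 N) 5 to 13 mm at the tip, not alike to both sides, to a hard stop, and stays where left. They look alike and start near the middle. More than 20 N bends an arm
- seat_p (a point): centre of the flat top of the round seat (34 mm diameter, 25 mm above the worktop) at the foot of station_p's post; the post is 14 mm thick and rises 38 mm from here to a rounded tip
- station_q: one of three identical feeler stations bolted to the worktop: base plate 150 x 70 x 10 mm; origin at the centre of its underside, x along its length to the arm end, y to its left. At x = -50 mm an upright lock-out post; at x = +45 mm a pivot housing (66 mm along x, 54 mm high) with an upright arm. Places are drawn anew each time: the name does not tell which is worn
- tip_q (a point): top middle of the upright steel arm of station_q, 146 mm above the worktop: a flat bar 12 mm thick (station y) and 18 mm wide (station x), clear of the housing above 60 mm height, hinged 100 mm below this point about the station's x axis; rocks left (station +y) and right (-y)
- feeler_q: that rocking arm; origin on the hinge. A sound arm is centred by a spring: at the tip it resists 0.5 N per mm from the first mm, up to 16 mm, and springs back. The worn one swings slack (under 0.5 N) 5 to 13 mm at the tip, not alike to both sides, to a hard stop, and stays where left. They look alike and start near the middle. More than 20 N bends an arm
- seat_q (a point): centre of the flat top of the round seat (34 mm diameter, 25 mm above the worktop) at the foot of station_q's post; the post is 14 mm thick and rises 38 mm from here to a rounded tip
- station_r: one of three identical feeler stations bolted to the worktop: base plate 150 x 70 x 10 mm; origin at the centre of its underside, x along its length to the arm end, y to its left. At x = -50 mm an upright lock-out post; at x = +45 mm a pivot housing (66 mm along x, 54 mm high) with an upright arm. Places are drawn anew each time: the name does not tell which is worn
- tip_r (a point): top middle of the upright steel arm of station_r, 146 mm above the worktop: a flat bar 12 mm thick (station y) and 18 mm wide (station x), clear of the housing above 60 mm height, hinged 100 mm below this point about the station's x axis; rocks left (station +y) and right (-y)
- feeler_r: that rocking arm; origin on the hinge. A sound arm is centred by a spring: at the tip it resists 0.5 N per mm from the first mm, up to 16 mm, and springs back. The worn one swings slack (under 0.5 N) 5 to 13 mm at the tip, not alike to both sides, to a hard stop, and stays where left. They look alike and start near the middle. More than 20 N bends an arm
- seat_r (a point): centre of the flat top of the round seat (34 mm diameter, 25 mm above the worktop) at the foot of station_r's post; the post is 14 mm thick and rises 38 mm from here to a rounded tip
- collar_centre (a point): centre, half-way up, of the loose lock-out collar: black plastic ring 40 mm outside, 20 mm hole, 30 mm high, 60 g, standing flat on the worktop (hole upright); down on a seat its centre is 15 mm above the seat
- streak_plate: bystander, leave alone: unglazed pale streak plate 48 x 64 x 8 mm; origin at the centre of its underside
- folding_lens: bystander, leave alone: brass folding hand lens 27 x 70 x 10 mm; origin at the centre of its underside
- brush: bystander, leave alone: flat dusting brush 36 x 175 x 11 mm; origin at the centre of its underside
- gypsum: bystander, leave alone: white gypsum lump 52 x 66 x 41 mm; origin at the centre of its underside
- coral: bystander, leave alone: cone-shaped fossil horn coral 42 mm wide, 66 mm high; origin at the centre of its underside
- strata_block: bystander, leave alone: layered wooden strata block 95 x 55 x 45 mm; origin at the centre of its underside
- collar: the collar as a body, origin at the centre of its underside

How it is judged:
By the outcome, as a careful person would: the job done as asked, in the order asked, and still so for the second after the job is handed in, with the robot touching nothing.
It also fails if it takes over 72 s, if anything falls off the work surface, if the arm or the gripper's body presses on something with over 40 N, if the wrist force passes 120 N, or if a joint passes its speed limit or range.

## Robot

A 6-joint arm with a two-finger parallel gripper is mounted at the origin on a cart in front of the work surface, level with it; the furniture and walls round the work are solid. World frame = base frame: x ahead of the robot, y to its left, z up, the work surface at z = 0. Lengths are in m, angles in rad, forces in N, time in s.
With the tool pointing down it reaches from about 0.25 to 0.725 m from the base axis. Payload 4 kg.
Tool frame: the origin (TCP) lies between the finger pads; the fingertips stand 8 mm ahead of it and the grasp point (between the pads) lies 11 mm behind it (bot.tip_reach is the distance from the TCP to the fingertips, in m); z points along the fingers, y is the line along which they close (so a half turn about z gives the same grasp; the last joint's range is limited). The gripper opens to 85 mm and grips with 20 to 120 N. Pads are 22 mm wide; open, the fingers measure 114 mm over their backs; the gripper's body (76 mm by 85 mm) begins 54 mm behind the grasp point. The pads swing forward as they close: fully open they stand 13 mm farther back than shut.
Start: joints at [0, 0.241, 0.005, 1.335, 0, 1.571], TCP at [0.5, -0, 0.239] pointing down, gripper open.
Joint ranges: [-2.72, 2.72], [-1.05, 1.87], [-1.09, 1.28], [-1.99, 2.15], [-1.42, 1.44], [-3.14, 3.14]. Speed limits (rad/s): [2.79, 2.79, 3.14, 3.14, 3.14, 3.14].

## Interface

Orientations are given as a unit quaternion [x, y, z, w].
In Python, from workcell import bot gives the robot as it stands.
- The arm moves only by the tool move_arm, never from a script. Its argument "deltas" is a list of rows, each a list of 7 numbers: the opening, from 0 (shut) to 1 (fully open), then the shift along the tool's x, y, z in mm, then the turn, a rotation vector about the tool's x, y, z in degrees. In form: [[gripper, tx, ty, tz, ax, ay, az], ...]. A call has 1 to 10 rows; each row shifts and turns the commanded pose from where the row before left it, along the tool's axes as they then stand; what a row does not reach is not made up. A row lasts 1/12 s, in which the tool goes at most 41.7 mm and 7.16 degrees, less where a joint would pass 70% of its speed; a pose out of reach is approached as far as the arm can. A call is refused whole if a number of a shift passes 41.7 or a number of a turn 7.16, either way. A call with a gripper value outside its range is refused whole. The fingers move at their own pace and stop on an object; the grip force is fixed at half the most. Time passes only in rows, so rows that do not move let the fingers close. It gives the time, the measured TCP pose, the force, the opening and the grip force at its end, in the units of the state.
- bot.get_obs(): the state, without advancing time (a new reading comes with each control period).
- bot.camera(name): name is "scene" or "side" or "wrist"; returns the picture (400x640x3 uint8, blue, green, red); there is no depth.
- bot.calibration(name): a dict with "K" (3x3 intrinsics, pixels), "position" and "orientation" of the camera in the world. Camera axes: x right, y down, z forward; pixel columns grow to the right and rows downward; lengths in m; the calibration is good to about 2 mm. A picture is of the moment at which its call begins: read the wrist's pose just before it. calibration takes no time and is no camera call; for the wrist camera it gives the pose at the moment of the call.
- bot.job_done(): hands the job in; it is judged then, once.
Trained networks look in the newest picture that a camera, given by its name, has taken for a name from the list of things; names that differ only in an ending like _2 or _b are one class to them, and where a whole thing is asked for, a point or a joint stands for the part that bears it (a point fixed in the world has none). Each returns a list of dicts, best first, with "conf" (0 to 1); they miss things now and then, are a little off and sometimes report something else, mostly with a low value. They report only what shows in the picture. A call takes as long as a camera call.
- bot.outline_of(query, camera): "pixels" (400x640 bool, what is visible of it) and "rect" ([left, top, width, height] in pixels, round what is visible of it).
The state is a dict: "clock": time; "joint_pos": joint angles; "joint_vel": joint speeds; "tau": joint torques, N m; "eef_pos": TCP position; "tool_rot": TCP orientation; "ft_force": force on the tool from outside, world axes, zero at the start; "ft_torque": the same for the moment, N m; "grip_width": finger opening in m; "grasp_force": force on a finger pad.
Only numpy, scipy, OpenCV 4.12 (cv2) and the standard library are available. Lean on these libraries where they do the work, as an engineer would, in place of code of your own. Each camera call takes 0.05 s, during which the arm holds its last target. There are 200 camera calls.

## Working session

There is one attempt and no reset: what is moved stays moved. The work goes in short steps, Python scripts to look and compute and a tool call to move; the robot and the scene stay as the last step left them, time stands still between calls to the robot, and variables do not carry over. Pictures are saved under pics/ and viewed, at most 10 in all, crops included, and the job is handed in when it is done.

Besides the shell and the picture viewer there is one more tool, called after "Call:" by a JSON object that holds its "api" and its "payload". move_arm: Moves the arm, as the interface text tells. Its arguments: {"type":"object","properties":{"deltas":{"type":"array","items":{"type":"array","items":{"type":"number"}}}},"required":["deltas"]}

```bash
mkdir -p pics; ls; cat > h.py <<'E'
import numpy as np, cv2
from scipy.spatial.transform import Rotation as R
from workcell import bot
def proj(c,P):
    P=np.atleast_2d(P);Rm=R.from_quat(c['orientation']).as_matrix()
    q=(P-np.array(c['position']))@Rm; u=q@np.array(c['K']).T
    return u[:,:2]/u[:,2:]
def ray(c,uv):
    d=np.linalg.inv(np.array(c['K']))@np.array([uv[0],uv[1],1.]); return R.from_quat(c['orientation']).as_matrix()@d
def onz(c,uv,z):
    d=ray(c,uv);p=np.array(c['position']);return p+d*(z-p[2])/d[2]
E
python3 - <<'E'
from h import *
for n in ['scene','side']:
    im=bot.camera(n); cv2.imwrite(f'pics/{n}0.png',im); c=bot.calibration(n); print(n,c)
    for q in ['station_p','feeler_p','collar','brush','gypsum','coral','strata_block','streak_plate','folding_lens']:
        for d in bot.outline_of(q,n)[:4]:
            ys,xs=np.nonzero(d['pixels']);print(q,round(d['conf'],2),d['rect'],xs.mean().round(1),ys.mean().round(1),onz(c,(xs.mean(),ys.mean()),0.015).round(3))
o=bot.get_obs();print(o['clock'],o['tool_rot'],o['eef_pos'],o['ft_force'])
E
```

```text
pics
scene {'K': array([[421.16517917,   0.        , 320.40591727],
       [  0.        , 421.16517917, 198.58556347],
       [  0.        ,   0.        ,   1.        ]]), 'position': array([-0.21098101,  0.67327706,  0.53428512]), 'orientation': array([-0.31683068,  0.78177188, -0.49261634,  0.21396306])}
station_p 0.96 [282.6, 166.5, 54.2, 71.5] 306.2 213.2 [ 0.545 -0.013  0.015]
station_p 0.82 [333.5, 156.6, 57.6, 59.7] 357.5 195.6 [ 0.516 -0.194  0.015]
station_p 0.79 [228.1, 190.2, 63.0, 74.2] 254.5 237.7 [0.543 0.163 0.015]
feeler_p 0.77 [346.7, 152.9, 6.5, 38.2] 348.7 172.7 [ 0.657 -0.314  0.015]
feeler_p 0.73 [238.5, 191.7, 10.3, 36.9] 242.7 208.8 [0.696 0.088 0.015]
feeler_p 0.65 [293.0, 170.2, 11.0, 34.6] 297.5 185.9 [ 0.702 -0.124  0.015]
feeler_p 0.39 [380.1, 173.0, 33.5, 20.7] 397.4 181.9 [ 0.49  -0.357  0.015]
collar 0.9 [222.2, 267.6, 18.9, 20.8] 230.9 276.6 [0.448 0.296 0.015]
collar 0.41 [392.0, 207.7, 26.6, 18.8] 405.3 216.8 [ 0.336 -0.176  0.015]
brush 0.84 [421.2, 184.4, 12.3, 24.5] 428.6 196.1 [ 0.361 -0.329  0.015]
brush 0.6 [296.5, 168.6, 5.8, 38.1] 297.4 186.2
[... 1439 characters left out ...]
8  0.015]
gypsum 0.6 [344.5, 187.0, 9.5, 12.2] 349.7 192.7 [0.625 0.334 0.015]
coral 0.8 [366.4, 282.8, 20.5, 28.3] 375.9 301.0 [ 0.602 -0.335  0.015]
strata_block 0.88 [295.6, 276.3, 47.5, 48.4] 318.2 301.5 [ 0.48  -0.336  0.015]
streak_plate 0.89 [250.4, 264.2, 22.4, 17.4] 261.1 272.4 [ 0.351 -0.217  0.015]
streak_plate 0.7 [331.1, 215.1, 13.7, 41.0] 335.8 235.3 [ 0.544 -0.018  0.015]
folding_lens 0.46 [266.2, 203.1, 19.7, 6.1] 274.5 205.6 [0.361 0.207 0.015]
folding_lens 0.25 [294.1, 191.3, 13.2, 14.0] 299.8 197.0 [0.444 0.288 0.015]
1.0 [ 7.07105279e-01  7.07108284e-01 -9.69323603e-06 -3.98241954e-06] [ 4.99993637e-01 -7.26041424e-07  2.39310907e-01] [-0.65677793 -0.15395461 -0.79631832]
```

```bash
python3 - <<'E'
import cv2,numpy as np
a=cv2.imread('pics/scene0.png')[140:300,150:450];b=cv2.imread('pics/side0.png')[160:340,225:405]
a=cv2.resize(a,(800,427),interpolation=cv2.INTER_CUBIC);b=cv2.resize(b,(600,600),interpolation=cv2.INTER_CUBIC)
cv2.imwrite('pics/a.png',a);cv2.imwrite('pics/b.png',b)
E
```

```text
(no output)
```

View pics/a.png

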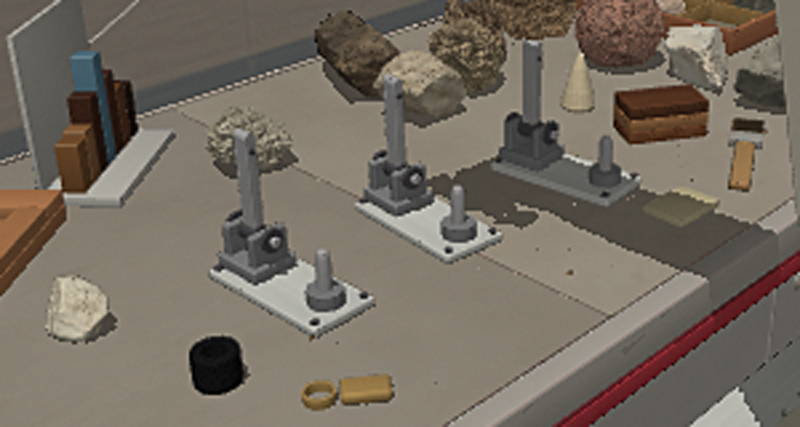

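View pics/b.png

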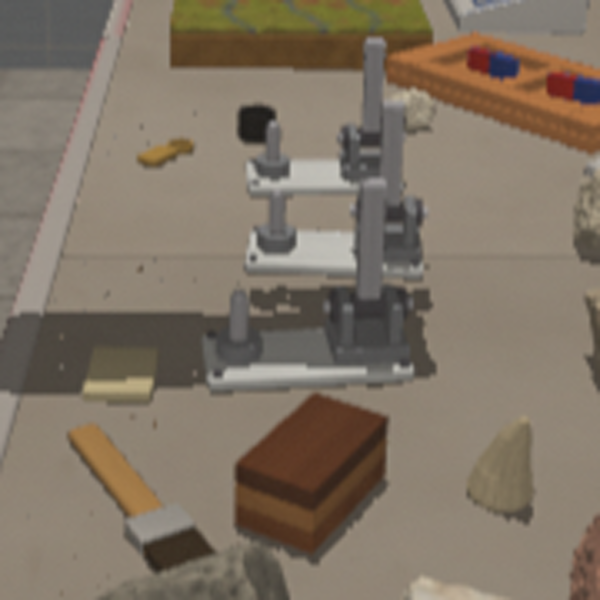

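```bash
cat > fit.py <<'E'
from h import *
from scipy.optimize import minimize
def box(x0,x1,y0,y1,z0,z1): return np.array([[x,y,z] for x in(x0,x1) for y in(y0,y1) for z in(z0,z1)])
def cyl(x,y,r,z0,z1):
    a=np.linspace(0,2*np.pi,16,0); return np.array([[x+r*np.cos(t),y+r*np.sin(t),z] for t in a for z in(z0,z1)])
ST=[box(-.075,.075,-.035,.035,0,.01),box(.012,.078,-.018,.018,.01,.054),box(.036,.054,-.006,.006,.05,.146),cyl(-.05,0,.017,.01,.025),cyl(-.05,0,.007,.02,.062)]
CO=[cyl(0,0,.02,0,.03)]
def place(P,p):
    c,s=np.cos(p[2]),np.sin(p[2]); return np.c_[p[0]+c*P[:,0]-s*P[:,1],p[1]+s*P[:,0]+c*P[:,1],P[:,2]]
def render(cal,parts,p,S=4):
    m=np.zeros((400*S,640*S),np.uint8)
    for P in parts:
        u=proj(cal,place(P,p)); u=((u+.5)*S).astype(np.float32)
        cv2.fillConvexPoly(m,cv2.convexHull(u).astype(np.int32),1)
    return cv2.resize(m.astype(np.float32),(640,400),interpolation=cv2.INTER_AREA)
def fit(parts,obs,p0):
    def cost(p):
        return sum(np.abs(render(c,parts,p)-m).sum()/m.sum() for c,m in obs)
    best=minimize(cost,p0,method='Nelder-Mead',options=dict(initial_simplex=[p0,p0+[.015,0,0],p0+[0,.015,0],p0+[0,0,.2]],xatol=1e-4,fatol=1e-4))
    return best.x,best.fun
E
python3 - <<'E'
from fit import *
ms={}
for n in ['scene','side']:
    bot.camera(n); c=bot.calibration(n)
    ms[n]=[(c,d['pixels'].astype(np.float32),d['conf']) for d in bot.outline_of('station_p',n) if d['conf']>.5]
    if n=='scene': col=[(c,bot.outline_of('collar',n)[0]['pixels'].astype(np.float32))]
def near(l,p): return min(l,key=lambda t:np.hypot(*(np.mean(np.argwhere(t[1])[:,::-1],0)-proj(t[0],[p[0],p[1],.04])[0])))
for p0 in [(.525,.165,0),(.53,0,0),(.50,-.17,0)]:
    ob=[near(ms[n],p0)[:2] for n in ms]
    for o in [ob,ob[:1],ob[1:]]:
        x,f=fit(ST,o,np.array(p0,float));print(x.round(4),round(f,3))
print(fit(CO,col,np.array([.44,.29,0])))
c=bot.calibration('wrist');print(c['position'],R.from_quat(c['orientation']).as_matrix().round(3))
E
```

```text
[0.5155 0.1735 0.0111] 0.565
[0.5137 0.1741 0.03  ] 0.091
[ 0.5146  0.1691 -0.0887] 0.46
[ 0.5156  0.0033 -0.1062] 0.664
[ 0.5145  0.0038 -0.0784] 0.113
[ 5.155e-01 -4.000e-04 -1.142e-01] 0.543
[ 0.5039 -0.1788 -0.2654] 3.095
[ 0.4835 -0.1739  0.0773] 0.154
[ 5.1760e-01  2.5000e-03 -3.2023e+00] 0.983
(array([ 0.44816427,  0.29651493, -0.09287624]), np.float64(0.13788841664791107))
[0.49982458 0.07107117 0.37415809] [[ 1.     0.     0.001]
 [ 0.001 -0.96  -0.281]
 [ 0.001  0.281 -0.96 ]]
```

Call:
{"api": "move_arm", "payload": {"deltas": [[0.47,0,0,0,0,0,-7.125],[0.47,0,0,0,0,0,-7.125],[0.47,0,0,0,0,0,-7.125],[0.47,0,0,0,0,0,-7.125],[0.47,0,0,0,0,0,-7.125],[0.47,0,0,0,0,0,-7.125],[0.47,0,0,0,0,0,-7.125],[0.47,0,0,0,0,0,-7.125],[0.47,0,0,0,0,0,-7.125],[0.47,0,0,0,0,0,-7.125]]}}

```text
clock: 2.08
eef_pos: [0.5, 0.0, 0.2393]
tool_rot: [0.16, 0.987, 0.0, -0.0]
ft_force: [0.1, -0.2, -0.3]
grip_width: 0.0396
grasp_force: 0.0
```

Call:
{"api": "move_arm", "payload": {"deltas": [[0.47,0,0,0,0,0,-7.125],[0.47,0,0,0,0,0,-7.125],[0.47,0,0,0,0,0,0],[0.47,0,0,0,0,0,0]]}}

```text
clock: 2.42
eef_pos: [0.5, 0.0, 0.2393]
tool_rot: [0.041, 0.999, 0.0, 0.0]
ft_force: [0.0, -0.0, -0.2]
grip_width: 0.0401
grasp_force: 0.0
```

```bash
python3 - <<'E'
from fit import *
im=bot.camera('wrist');c=bot.calibration('wrist');cv2.imwrite('pics/w1.png',im)
print(c['position'],R.from_quat(bot.get_obs()['tool_rot']).as_matrix().round(3))
for q,p0 in [(ST,None)]:
    for d in bot.outline_of('station_p','wrist'):
        if d['conf']<.3: continue
        print(d['conf'],d['rect'])
        for p0 in [(.514,.174,.03),(.5145,.004,-.078),(.4835,-.174,.077)]:
            x,f=fit(ST,[(c,d['pixels'].astype(np.float32))],np.array(p0)); 
            if f<.5: print(x.round(4),round(f,3))
    for d in bot.outline_of('feeler_p','wrist'): print('f',d['conf'],d['rect'])
for p in [(.5145,.004,-.078)]:
    m=render(c,ST,p)>.5
    e,_=cv2.findContours(m.astype(np.uint8),0,1);cv2.drawContours(im,e,-1,(0,0,255),1)
cv2.imwrite('pics/w1o.png',im)
E
```

```text
[0.42906752 0.00585692 0.37415737] [[-0.997  0.081 -0.   ]
 [ 0.081  0.997 -0.   ]
 [ 0.    -0.    -1.   ]]
0.96 [290.7, 115.4, 64.2, 170.7]
[ 0.5145  0.0042 -0.0856] 0.039
[ 0.5143  0.0043 -0.0849] 0.039
[ 0.5145  0.0043 -0.0852] 0.039
0.87 [100.4, 95.9, 119.6, 172.1]
[ 0.4833 -0.1727  0.1035] 0.096
0.56 [438.4, 98.7, 121.4, 169.8]
[0.5136 0.1736 0.0375] 0.115
f 0.84 [316.7, 221.3, 19.1, 66.5]
f 0.84 [99.9, 200.4, 80.9, 68.4]
f 0.58 [476.9, 206.3, 79.9, 64.3]
```

View pics/w1o.png

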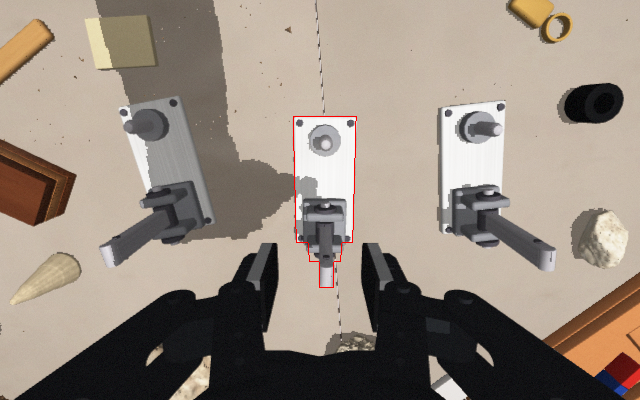

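Call:
{"api": "move_arm", "payload": {"deltas": [[0.47,-29.5,2.6,0,0,0,0],[0.47,-29.5,2.6,0,0,0,0],[0.47,0,0,0,0,0,0],[0.47,0,0,37,0,0,0],[0.47,0,0,37,0,0,0],[0.47,0,0,37,0,0,0],[0.47,0,0,0,0,0,0],[0.47,0,0,0,0,0,0]]}}

```text
clock: 3.23
eef_pos: [0.557, 0.0006, 0.1267]
tool_rot: [0.04, 0.999, -0.0, -0.003]
ft_force: [0.7, -0.4, 1.0]
grip_width: 0.0402
grasp_force: 0.0
```

Call:
{"api": "move_arm", "payload": {"deltas": [[0.47,0,6,0,0,0,0],[0.47,0,6,0,0,0,0],[0.47,0,3,0,0,0,0],[0.47,0,0,0,0,0,0],[0.47,0,0,0,0,0,0]]}}

```text
clock: 3.65
eef_pos: [0.5616, 0.0157, 0.13]
tool_rot: [0.039, 0.999, -0.0, 0.002]
ft_force: [0.3, -0.2, 0.6]
grip_width: 0.0403
grasp_force: 0.5
```

Call:
{"api": "move_arm", "payload": {"deltas": [[0.47,0,2,0,0,0,0],[0.47,0,1,0,0,0,0],[0.47,0,0,0,0,0,0],[0.47,0,0,0,0,0,0],[0.47,0,0,0,0,0,0]]}}

```text
clock: 4.07
eef_pos: [0.5607, 0.0181, 0.1284]
tool_rot: [0.039, 0.999, -0.0, 0.0]
ft_force: [0.3, -2.7, 1.8]
grip_width: 0.0405
grasp_force: 1.5
```

Call:
{"api": "move_arm", "payload": {"deltas": [[0.47,0,1,0,0,0,0],[0.47,0,1,0,0,0,0],[0.47,0,0,0,0,0,0],[0.47,0,0,0,0,0,0]]}}

```text
clock: 4.4
eef_pos: [0.5609, 0.0201, 0.1284]
tool_rot: [0.039, 0.999, -0.0, 0.0]
ft_force: [-0.2, -4.6, 3.7]
grip_width: 0.0406
grasp_force: 2.4
```

Call:
{"api": "move_arm", "payload": {"deltas": [[0.47,0,-10,0,0,0,0],[0.47,0,-10,0,0,0,0],[0.47,0,0,-36,0,0,0],[0.47,0,0,-36,0,0,0],[0.47,2.8,35,0,0,0,0],[0.47,2.8,35,0,0,0,0],[0.47,2.8,35,0,0,0,0],[0.47,2.8,35,0,0,0,0],[0.47,2.8,35,0,0,0,-6.6],[0.47,0,0,0,0,0,0]]}}

```text
clock: 5.23
eef_pos: [0.5581, 0.182, 0.1995]
tool_rot: [-0.023, 1.0, 0.002, -0.001]
ft_force: [0.4, -0.0, 0.3]
grip_width: 0.04
grasp_force: 0.0
```

```bash
python3 - <<'E'
from fit import *
im=bot.camera('wrist');c=bot.calibration('wrist');cv2.imwrite('pics/w2.png',im)
o=bot.get_obs();print(o['clock'],o['eef_pos'],R.from_quat(o['tool_rot']).as_matrix()[1].round(3),o['ft_force'].round(2))
d=bot.outline_of('station_p','wrist')[0];print(d['conf'],d['rect'])
print(fit(ST,[(c,d['pixels'].astype(np.float32))],np.array((.5137,.174,.035))))
for d in bot.outline_of('feeler_p','wrist'): print('f',d['conf'],d['rect'])
d=bot.outline_of('collar','wrist')
if d: print(d[0]['conf'],fit(CO,[(c,d[0]['pixels'].astype(np.float32))],np.array((.448,.2965,0))))
E
```

```text
5.2833 [0.55811889 0.17922167 0.1993394 ] [-0.042  0.999  0.002] [ 0.36 -0.53 -0.73]
0.97 [17.0, 40.9, 161.1, 185.9]
(array([ 0.97795926,  0.08344444, -1.36006173]), np.float64(1.0))
f 0.88 [298.9, 176.3, 26.9, 62.1]
f 0.61 [18.4, 168.9, 114.8, 58.5]
```

```bash
python3 - <<'E'
from fit import *
im=bot.camera('wrist');c=bot.calibration('wrist')
o=bot.get_obs();print(o['clock'],o['eef_pos'],R.from_quat(o['tool_rot']).as_matrix()[1].round(3),o['ft_force'].round(2))
for d in bot.outline_of('station_p','wrist'):
    print(d['conf'],d['rect'])
    for p0 in [(.514,.174,.035),(.5145,.004,-.085)]:
        x,f=fit(ST,[(c,d['pixels'].astype(np.float32))],np.array(p0)); print(x.round(4),round(f,3))
E
```

```text
5.4833 [0.5587536  0.17491179 0.19991476] [-0.035  0.999 -0.   ] [-0.22 -0.32  0.22]
0.89 [3.7, 85.2, 23.4, 79.2]
[ 0.9371 -0.0662 -1.1387] 1.0
[ 0.9495  0.4123 -2.3739] 1.0
0.81 [282.0, 50.9, 78.4, 190.3]
[0.5145 0.174  0.0328] 0.041
[0.5146 0.174  0.0298] 0.042
0.58 [30.3, 43.3, 155.9, 186.0]
[ 0.9371 -0.0662 -1.1387] 1.0
[ 0.5151  0.0041 -0.0828] 0.101
```

Call:
{"api": "move_arm", "payload": {"deltas": [[0.47,0,0.5,36,0,0,0],[0.47,0,0,36,0,0,0],[0.47,0,0,0,0,0,0],[0.47,0,6,0,0,0,0],[0.47,0,6,0,0,0,0],[0.47,0,3,0,0,0,0],[0.47,0,3,0,0,0,0],[0.47,0,0,0,0,0,0],[0.47,0,0,0,0,0,0],[0.47,0,0,0,0,0,0]]}}

```text
clock: 6.37
eef_pos: [0.5592, 0.1944, 0.1296]
tool_rot: [-0.018, 1.0, -0.0, 0.001]
ft_force: [0.8, -2.2, 2.5]
grip_width: 0.0407
grasp_force: 1.8
```

Call:
{"api": "move_arm", "payload": {"deltas": [[0.47,0,-9,0,0,0,0],[0.47,0,-9,0,0,0,0],[0.47,0,0,-36,0,0,0],[0.47,0,0,-36,0,0,0],[0.47,4.3,-34.2,0,0,0,0],[0.47,4.3,-34.2,0,0,0,0],[0.47,4.3,-34.2,0,0,0,0],[0.47,4.3,-34.2,0,0,0,0],[0.47,4.3,-34.2,0,0,0,0],[0.47,4.3,-34.2,0,0,0,0]]}}

```text
clock: 7.2
eef_pos: [0.5397, -0.031, 0.1999]
tool_rot: [-0.018, 1.0, 0.001, -0.0]
ft_force: [0.0, -0.4, -0.6]
grip_width: 0.0403
grasp_force: 0.0
```

Call:
{"api": "move_arm", "payload": {"deltas": [[0.47,4.3,-34.2,0,0,0,0],[0.47,4.3,-34.2,0,0,0,0],[0.47,4.3,-34.2,0,0,0,0],[0.47,4.3,-34.2,0,0,0,-3.4],[0.47,0,0,0,0,0,0],[0.47,0,0,0,0,0,0],[0.47,0,0,0,0,0,0]]}}

```text
clock: 7.78
eef_pos: [0.5279, -0.1667, 0.1998]
tool_rot: [-0.047, 0.999, 0.001, -0.0]
ft_force: [0.3, -0.1, 0.2]
grip_width: 0.0398
grasp_force: 0.0
```

```bash
python3 - <<'E'
from fit import *
im=bot.camera('wrist');c=bot.calibration('wrist')
o=bot.get_obs();print(o['clock'],o['eef_pos'],R.from_quat(o['tool_rot']).as_matrix()[1].round(3),o['ft_force'].round(2))
for d in bot.outline_of('station_p','wrist'):
    x,f=fit(ST,[(c,d['pixels'].astype(np.float32))],np.array((.4834,-.173,.09))); print(d['conf'],d['rect'],x.round(4),round(f,3))
E
```

```text
7.8333 [ 0.5281659  -0.16607328  0.19991443] [-0.096  0.995  0.001] [-0.05  0.08  0.18]
0.96 [283.1, 52.9, 71.7, 183.2] [ 0.4837 -0.1716  0.0971] 0.039
0.61 [587.5, 119.7, 52.5, 149.6] [ 1.0337 -0.3135 -1.6285] 1.0
```

Call:
{"api": "move_arm", "payload": {"deltas": [[0.47,0,-1,36,0,0,0],[0.47,0,0,36,0,0,0],[0.47,0,0,0,0,0,0],[0.47,0,6,0,0,0,0],[0.47,0,6,0,0,0,0],[0.47,0,3,0,0,0,0],[0.47,0,3,0,0,0,0],[0.47,0,0,0,0,0,0],[0.47,0,0,0,0,0,0],[0.47,0,0,0,0,0,0]]}}

```text
clock: 8.72
eef_pos: [0.5274, -0.1499, 0.1291]
tool_rot: [-0.048, 0.999, -0.0, 0.001]
ft_force: [-0.8, 0.4, 0.1]
grip_width: 0.0403
grasp_force: 0.0
```

Call:
{"api": "move_arm", "payload": {"deltas": [[0.47,0,1,0,0,0,0],[0.47,0,1,0,0,0,0],[0.47,0,0,0,0,0,0],[0.47,0,0,0,0,0,0]]}}

```text
clock: 9.05
eef_pos: [0.5268, -0.1481, 0.1284]
tool_rot: [-0.048, 0.999, -0.0, 0.0]
ft_force: [0.3, -0.2, 0.6]
grip_width: 0.0402
grasp_force: 0.4
```

Call:
{"api": "move_arm", "payload": {"deltas": [[0.47,0,0.7,0,0,0,0],[0.47,0,0.8,0,0,0,0],[0.47,0,0,0,0,0,0],[0.47,0,0,0,0,0,0]]}}

```text
clock: 9.38
eef_pos: [0.5268, -0.1477, 0.1284]
tool_rot: [-0.047, 0.999, -0.001, 0.0]
ft_force: [0.7, -5.7, -0.4]
grip_width: 0.0403
grasp_force: 2.6
```

Call:
{"api": "move_arm", "payload": {"deltas": [[0.47,0,0.5,0,0,0,0],[0.47,0,0,0,0,0,0],[0.47,0,0,0,0,0,0],[0.47,0,0,0,0,0,0]]}}

```text
clock: 9.72
eef_pos: [0.5268, -0.1477, 0.1284]
tool_rot: [-0.047, 0.999, -0.002, 0.0]
ft_force: [-0.2, -6.9, -0.8]
grip_width: 0.0403
grasp_force: 3.1
```

Call:
{"api": "move_arm", "payload": {"deltas": [[0.47,0,-10,0,0,0,0],[0.47,0,-10,0,0,0,0],[0.47,0,-4,0,0,0,0],[0.47,0,-3,0,0,0,0],[0.47,0,-3,0,0,0,0],[0.47,0,-3,0,0,0,0],[0.47,0,-3,0,0,0,0],[0.47,0,0,0,0,0,0],[0.47,0,0,0,0,0,0],[0.47,0,0,0,0,0,0]]}}

```text
clock: 10.55
eef_pos: [0.53, -0.1815, 0.1283]
tool_rot: [-0.048, 0.999, 0.0, -0.0]
ft_force: [0.6, 0.8, -0.6]
grip_width: 0.0402
grasp_force: 0.0
```

Call:
{"api": "move_arm", "payload": {"deltas": [[0.47,0,-1,0,0,0,0],[0.47,0,-1,0,0,0,0],[0.47,0,0,0,0,0,0],[0.47,0,0,0,0,0,0]]}}

```text
clock: 10.88
eef_pos: [0.5302, -0.1836, 0.1283]
tool_rot: [-0.048, 0.999, -0.0, -0.0]
ft_force: [-0.9, -0.1, 0.4]
grip_width: 0.0404
grasp_force: 0.0
```

Call:
{"api": "move_arm", "payload": {"deltas": [[0.47,0,-0.7,0,0,0,0],[0.47,0,-0.8,0,0,0,0],[0.47,0,0,0,0,0,0],[0.47,0,0,0,0,0,0]]}}

```text
clock: 11.22
eef_pos: [0.5303, -0.1852, 0.1283]
tool_rot: [-0.048, 0.999, -0.0, 0.0]
ft_force: [-0.7, -0.5, -0.3]
grip_width: 0.0403
grasp_force: 0.0
```

Call:
{"api": "move_arm", "payload": {"deltas": [[0.47,0,-0.7,0,0,0,0],[0.47,0,-0.8,0,0,0,0],[0.47,0,0,0,0,0,0],[0.47,0,0,0,0,0,0]]}}

```text
clock: 11.55
eef_pos: [0.5305, -0.1868, 0.1283]
tool_rot: [-0.048, 0.999, -0.0, -0.0]
ft_force: [-0.0, -0.0, -0.0]
grip_width: 0.0403
grasp_force: 0.0
```

Call:
{"api": "move_arm", "payload": {"deltas": [[0.47,0,-0.7,0,0,0,0],[0.47,0,-0.8,0,0,0,0],[0.47,0,0,0,0,0,0],[0.47,0,0,0,0,0,0]]}}

```text
clock: 11.88
eef_pos: [0.5306, -0.1882, 0.1283]
tool_rot: [-0.048, 0.999, -0.0, 0.0]
ft_force: [0.2, -0.1, 0.6]
grip_width: 0.0402
grasp_force: 0.0
```

Call:
{"api": "move_arm", "payload": {"deltas": [[0.47,0,-0.7,0,0,0,0],[0.47,0,-0.8,0,0,0,0],[0.47,0,0,0,0,0,0],[0.47,0,0,0,0,0,0]]}}

```text
clock: 12.22
eef_pos: [0.5307, -0.1897, 0.1283]
tool_rot: [-0.048, 0.999, -0.0, -0.0]
ft_force: [0.4, -0.0, -0.2]
grip_width: 0.0401
grasp_force: 0.0
```

Call:
{"api": "move_arm", "payload": {"deltas": [[0.47,0,-0.7,0,0,0,0],[0.47,0,-0.8,0,0,0,0],[0.47,0,0,0,0,0,0],[0.47,0,0,0,0,0,0]]}}

```text
clock: 12.55
eef_pos: [0.5308, -0.1902, 0.1282]
tool_rot: [-0.048, 0.999, 0.001, -0.0]
ft_force: [-0.7, 4.2, 2.1]
grip_width: 0.04
grasp_force: 2.3
```

Call:
{"api": "move_arm", "payload": {"deltas": [[0.47,0,-0.7,0,0,0,0],[0.47,0,0,0,0,0,0],[0.47,0,0,0,0,0,0],[0.47,0,0,0,0,0,0]]}}

```text
clock: 12.88
eef_pos: [0.5308, -0.1903, 0.1282]
tool_rot: [-0.048, 0.999, 0.001, -0.0]
ft_force: [-0.4, 6.5, 1.7]
grip_width: 0.0401
grasp_force: 3.2
```

Call:
{"api": "move_arm", "payload": {"deltas": [[0.47,0,8,0,0,0,0],[0.47,0,7.5,0,0,0,0],[0.47,0,0,0,0,0,0],[0.47,0,0,-37,0,0,0],[0.47,0,0,-37,0,0,0],[0.47,0,0,-37,0,0,0],[0.47,0,0,0,0,0,0],[0.47,3,39.8,0,0,0,0],[0.47,3,39.8,0,0,0,0],[0.47,3,39.8,0,0,0,0]]}}

```text
clock: 13.72
eef_pos: [0.509, -0.0582, 0.2394]
tool_rot: [-0.047, 0.999, -0.001, 0.001]
ft_force: [1.9, 0.1, 0.2]
grip_width: 0.0403
grasp_force: 0.0
```

Call:
{"api": "move_arm", "payload": {"deltas": [[0.8,3,39.8,0,0,0,0],[0.8,3,39.8,0,0,0,0],[0.8,3,39.8,0,0,0,0],[0.8,3,39.8,0,0,0,0],[0.8,3,39.8,0,0,0,0],[0.8,3,39.8,0,0,0,0],[0.8,3,39.8,0,0,0,0],[0.8,3,39.8,0,0,0,0],[0.8,3,39.8,0,0,0,0],[0.8,0,0,0,0,0,0]]}}

```text
clock: 14.55
eef_pos: [0.4467, 0.3019, 0.239]
tool_rot: [-0.052, 0.999, 0.001, 0.001]
ft_force: [0.9, -0.4, -0.0]
grip_width: 0.0682
grasp_force: 0.0
```

Call:
{"api": "move_arm", "payload": {"deltas": [[0.8,0,0,0,0,0,0],[0.8,0,0,0,0,0,0],[0.8,0,0,0,0,0,0]]}}

```text
clock: 14.8
eef_pos: [0.4482, 0.2943, 0.2392]
tool_rot: [-0.047, 0.999, -0.0, 0.0]
ft_force: [0.1, -0.0, -0.3]
grip_width: 0.0682
grasp_force: 0.0
```

```bash
python3 - <<'E'
from fit import *
im=bot.camera('wrist');c=bot.calibration('wrist');cv2.imwrite('pics/w3.png',im)
o=bot.get_obs();print(o['clock'],o['eef_pos'],R.from_quat(o['tool_rot']).as_matrix()[1].round(3),o['grip_width'])
for d in bot.outline_of('collar','wrist'):
    x,f=fit(CO,[(c,d['pixels'].astype(np.float32))],np.array((.448,.2965,0))); print(d['conf'],d['rect'],x.round(4),round(f,3))
E
```

```text
14.85 [0.44829966 0.29411161 0.23937274] [-0.094  0.996 -0.   ] 0.06835909047726484
0.8 [303.9, 155.1, 34.6, 41.1] [0.4503 0.2953 0.0585] 0.232
0.44 [0.0, 242.6, 60.1, 46.8] [ 0.8676  0.269  -3.422 ] 1.0
```

View pics/w3.png

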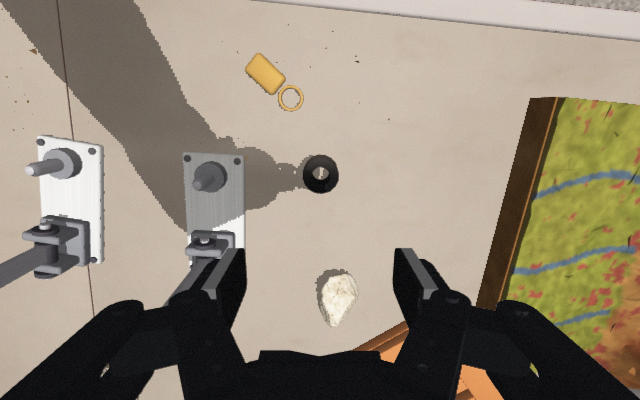

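Call:
{"api": "move_arm", "payload": {"deltas": [[0.8,-2,1,40,0,0,0],[0.8,0,0,40,0,0,0],[0.8,0,0,40,0,0,0],[0.8,0,0,0,0,0,0],[0.8,0,0,0,0,0,0],[0.8,0,0,0,0,0,0],[0.8,0,0,0,0,0,0]]}}

```text
clock: 15.48
eef_pos: [0.452, 0.2977, 0.1225]
tool_rot: [-0.048, 0.999, 0.001, 0.003]
ft_force: [0.0, -0.2, 0.4]
grip_width: 0.0682
grasp_force: 0.0
```

```bash
python3 - <<'E'
from fit import *
im=bot.camera('wrist');c=bot.calibration('wrist');cv2.imwrite('pics/w4.png',im)
o=bot.get_obs();print(o['clock'],o['eef_pos'],R.from_quat(o['tool_rot']).as_matrix()[1].round(3),o['grip_width'])
d=bot.outline_of('collar','wrist')[0]
def hull(m):
    q=np.argwhere(m)[:,::-1].astype(np.int32);z=np.zeros(m.shape,np.uint8);cv2.fillConvexPoly(z,cv2.convexHull(q),1);return z.astype(np.float32)
x,f=fit(CO,[(c,hull(d['pixels']))],np.array((.450,.2953,0)));print(d['conf'],d['rect'],x.round(4),round(f,3))
E
```

```text
15.5333 [0.45198879 0.29784813 0.12254795] [-0.095  0.995  0.003] 0.0682195785796777
0.7 [291.0, 170.7, 54.4, 57.6] [0.4496 0.2956 0.2289] 0.028
```

Call:
{"api": "move_arm", "payload": {"deltas": [[0.8,0.6,0.5,35,0,0,0],[0.8,0,0,35,0,0,0],[0.8,0,0,25,0,0,0],[0.8,0,0,0,0,0,0],[0.8,0,0,10,0,0,0],[0.8,0,0,0,0,0,0],[0.8,0,0,0,0,0,0],[0.8,0,0,0,0,0,0]]}}

```text
clock: 16.25
eef_pos: [0.4505, 0.2981, 0.0162]
tool_rot: [-0.048, 0.999, 0.001, 0.002]
ft_force: [-0.1, 0.4, -0.1]
grip_width: 0.0684
grasp_force: 0.0
```

Call:
{"api": "move_arm", "payload": {"deltas": [[0.35,0,0,0,0,0,0],[0.35,0,0,0,0,0,0],[0.35,0,0,0,0,0,0],[0.35,0,0,0,0,0,0],[0.3,0,0,0,0,0,0],[0.3,0,0,0,0,0,0],[0.3,0,0,0,0,0,0]]}}

```text
clock: 16.83
eef_pos: [0.4499, 0.2977, 0.0158]
tool_rot: [-0.048, 0.999, 0.001, 0.001]
ft_force: [0.2, -1.1, 6.0]
grip_width: 0.0385
grasp_force: 59.5
```

Call:
{"api": "move_arm", "payload": {"deltas": [[0.3,0,0,-15,0,0,0],[0.3,0,0,-40,0,0,0],[0.3,0,0,-40,0,0,0],[0.3,0,0,-40,0,0,0],[0.3,0,0,-40,0,0,0],[0.3,0,0,-30,0,0,0],[0.3,0,0,0,0,0,0],[0.3,0,0,0,0,0,0],[0.3,0,0,0,0,0,0],[0.3,0,0,0,0,0,0]]}}

```text
clock: 17.67
eef_pos: [0.4481, 0.2965, 0.2175]
tool_rot: [-0.048, 0.999, -0.001, -0.002]
ft_force: [-0.0, -1.0, -0.8]
grip_width: 0.0384
grasp_force: 60.4
```

```bash
python3 - <<'E'
from fit import *
im=bot.camera('wrist');c=bot.calibration('wrist')
o=bot.get_obs();print(o['clock'],o['eef_pos'],R.from_quat(o['tool_rot']).as_matrix().round(3).tolist(),o['grip_width'],o['ft_force'],o['ft_torque'])
for d in bot.outline_of('collar','wrist'): print(d['conf'],d['rect'])
e=np.array(o['eef_pos']);T=R.from_quat(o['tool_rot'])
for z in (-.015,0,.015): # collar bottom circle/ top if centred in tool frame
    a=np.linspace(0,2*np.pi,40)
    P=e+T.apply(np.c_[.02*np.cos(a),.02*np.sin(a),0*a+z-.0025])
    cv2.polylines(im,[proj(c,P).astype(np.int32)],True,(0,0,255),1)
cv2.imwrite('pics/w5.png',cv2.resize(im[170:370,190:450],(780,600),interpolation=cv2.INTER_CUBIC))
E
```

```text
17.7167 [0.44807316 0.29647635 0.21732429] [[-0.995, -0.096, -0.003], [-0.096, 0.995, -0.002], [0.004, -0.002, -1.0]] 0.03863225018702219 [ 0.19773618 -0.44362516 -1.0138929 ] [-0.00615772 -0.02124299 -0.01101861]
0.96 [273.3, 217.5, 94.6, 104.8]
0.3 [0.0, 251.6, 39.9, 33.5]
```

View pics/w5.png

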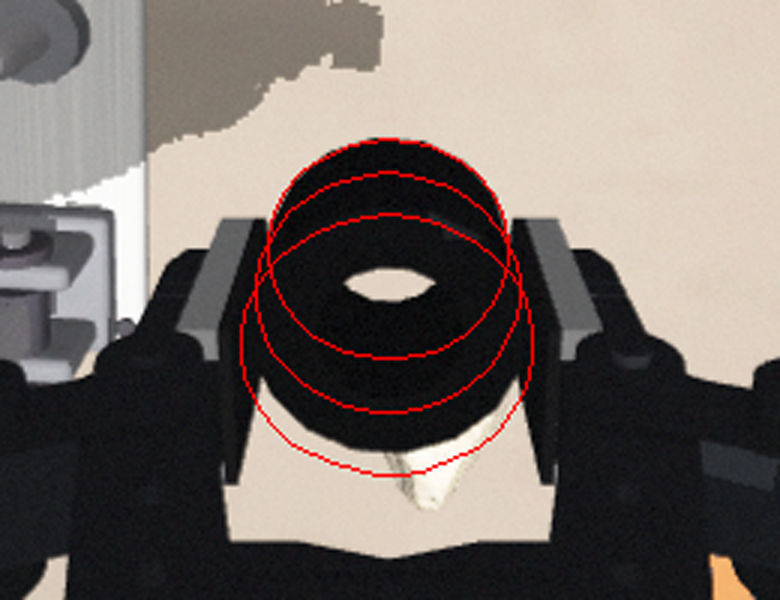

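```bash
cat > hand.py <<'E'
from fit import *
a=np.linspace(0,2*np.pi,48)
def circ(c,e,T,p,r,z,S=4):
    tx,ty,tz,pit,rol=p
    L=R.from_euler('yx',[pit,rol]).apply(np.c_[r*np.cos(a),r*np.sin(a),0*a+z])+[tx,ty,tz]
    return ((proj(c,e+T.apply(L))+.5)*S).astype(np.float32)
def mask(c,e,T,p,S=4):
    m=np.zeros((1600,2560),np.uint8)
    o=np.vstack([circ(c,e,T,p,.02,z) for z in(-.015,.015)]);cv2.fillConvexPoly(m,cv2.convexHull(o).astype(np.int32),1)
    h=[]
    for z in(-.015,.015):
        k=np.zeros_like(m);cv2.fillConvexPoly(k,circ(c,e,T,p,.01,z).astype(np.int32),1);h.append(k)
    m[(h[0]&h[1])>0]=0
    return cv2.resize(m.astype(np.float32),(640,400),interpolation=cv2.INTER_AREA)
def run():
    im=bot.camera('wrist');c=bot.calibration('wrist');o=bot.get_obs();e=np.array(o['eef_pos']);T=R.from_quat(o['tool_rot'])
    d=bot.outline_of('collar','wrist')[0];obs=d['pixels'].astype(np.float32)
    W=np.zeros((400,640),np.float32);W[200:340,282:358]=1
    for fixed in (.001,None):
        f=lambda q:(np.abs(mask(c,e,T,[q[0],q[1],fixed if fixed is not None else q[3],q[2],0])-obs)*W).sum()
        s=np.array([[0,0,0,0],[.004,0,0,0],[0,.004,0,0],[0,0,.15,0],[0,0,0,.005]])
        b=minimize(f,s[0],method='Nelder-Mead',options=dict(initial_simplex=s,xatol=1e-5,fatol=.1,maxiter=300));print(b.x.round(4),b.fun)
    print(e,o['ft_force'].round(1)); return im
if __name__=='__main__': run()
E
python3 hand.py
```

```text
[ 0.0003  0.     -0.042   0.0036] 254.625
[-0.0016  0.     -0.0327  0.0046] 91.375
[0.448327   0.29666344 0.21756855] [-0.3 -0.4 -0.8]
```

Call:
{"api": "move_arm", "payload": {"deltas": [[0.3,5.1,-38.9,0,0,0,0],[0.3,5.1,-38.9,0,0,0,0],[0.3,5.1,-38.9,0,0,0,0],[0.3,5.1,-38.9,0,0,0,0],[0.3,5.1,-38.9,0,0,0,0],[0.3,5.1,-38.9,0,0,0,0],[0.3,5.1,-38.9,0,0,0,0],[0.3,5.1,-38.9,0,0,0,0],[0.3,5.1,-38.9,0,0,0,0],[0.3,5.1,-38.9,0,0,0,0]]}}

```text
clock: 18.7
eef_pos: [0.4349, -0.0967, 0.2189]
tool_rot: [-0.048, 0.999, 0.0, -0.0]
ft_force: [0.9, -0.1, -1.1]
grip_width: 0.038
grasp_force: 60.5
```

Call:
{"api": "move_arm", "payload": {"deltas": [[0.3,0,0,0,0,0,0],[0.3,0,0,0,0,0,0],[0.3,0,0,0,0,0,0],[0.3,0,0,0,0,0,0],[0.3,0,0,0,0,0,0]]}}

```text
clock: 19.12
eef_pos: [0.4357, -0.0935, 0.2191]
tool_rot: [-0.049, 0.999, 0.0, -0.0]
ft_force: [0.5, -0.7, -1.4]
grip_width: 0.0382
grasp_force: 60.6
```

```bash
python3 - <<'E'
from hand import *
im=run();cv2.imwrite('pics/w6.png',im);c=bot.calibration('wrist');o=bot.get_obs();print(o['clock'],o['eef_pos'],R.from_quat(o['tool_rot']).as_matrix()[1].round(3),o['grip_width'])
NF=[ST[i] for i in (0,1,3,4)]
for d in bot.outline_of('station_p','wrist'):
    m=d['pixels'].astype(np.float32)
    x,f=fit(ST,[(c,m)],np.array((.4837,-.1716,.097))); print(d['conf'],d['rect'],x.round(4),round(f,3), (x[:2]-.05*np.array([np.cos(x[2]),np.sin(x[2])])).round(4))
E
```

```text
[ 0.0001 -0.0001 -0.0395  0.0042] 248.75
[-0.0016  0.     -0.0301  0.0043] 92.25
[ 0.43572852 -0.09351881  0.21920495] [ 0.  -0.7 -0.9]
19.2167 [ 0.43577114 -0.09360757  0.21925472] [-0.099  0.995  0.   ] 0.03799920511922245
0.97 [495.2, 199.1, 144.8, 200.1] [ 0.9054 -0.1166  0.3192] 1.0 [ 0.8579 -0.1323]
0.95 [367.7, 183.1, 74.7, 102.6] [ 0.9054 -0.1166  0.3192] 1.0 [ 0.8579 -0.1323]
0.68 [202.3, 141.2, 78.4, 157.6] [ 0.4749 -0.1729  0.0821] 0.336 [ 0.425 -0.177]
```

View pics/w6.png

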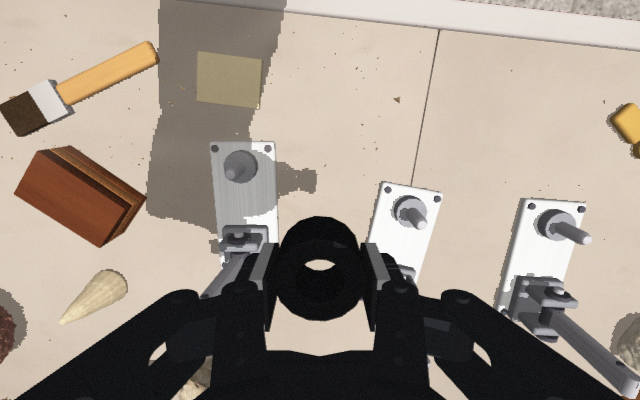

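```bash
python3 - <<'E'
from fit import *
im=bot.camera('wrist');c=bot.calibration('wrist')
m=[d for d in bot.outline_of('station_p','wrist') if abs(d['rect'][0]-202)<12][0]['pixels'].astype(np.float32)
def f(p): return np.abs(render(c,ST,p)-m)[125:222,190:290].sum()
p0=np.array((.4837,-.1716,.097));print(f(p0))
b=minimize(f,p0,method='Nelder-Mead',options=dict(initial_simplex=[p0,p0+[.006,0,0],p0+[0,.006,0],p0+[0,0,.05]]))
x=b.x;print(x.round(4),b.fun,(x[:2]-.05*np.array([np.cos(x[2]),np.sin(x[2])])).round(4))
q=np.array([.4339,-.1764]);
print('post tip px',proj(c,[*q,.063]),'seat',proj(c,[*q,.025]))
# plate holes / seat detection: dark seat ellipse in image
g=cv2.cvtColor(im,cv2.COLOR_BGR2GRAY)
ov=im.copy()
for r,z in((.017,.025),(.017,.01),(.007,.06)):
    a=np.linspace(0,2*np.pi,60);P=np.c_[q[0]+r*np.cos(a),q[1]+r*np.sin(a),0*a+z];cv2.polylines(ov,[np.round(proj(c,P)*16).astype(np.int32)],True,(0,0,255),1,shift=4)
cv2.imwrite('pics/w7.png',cv2.resize(ov[130:230,190:300],(660,600),interpolation=cv2.INTER_CUBIC))
E
```

```text
167.625
[ 0.4836 -0.172   0.0982] 143.875 [ 0.4338 -0.1769]
post tip px [[230.44369568 175.45226989]] seat [[240.22179435 167.86066403]]
```

View pics/w7.png

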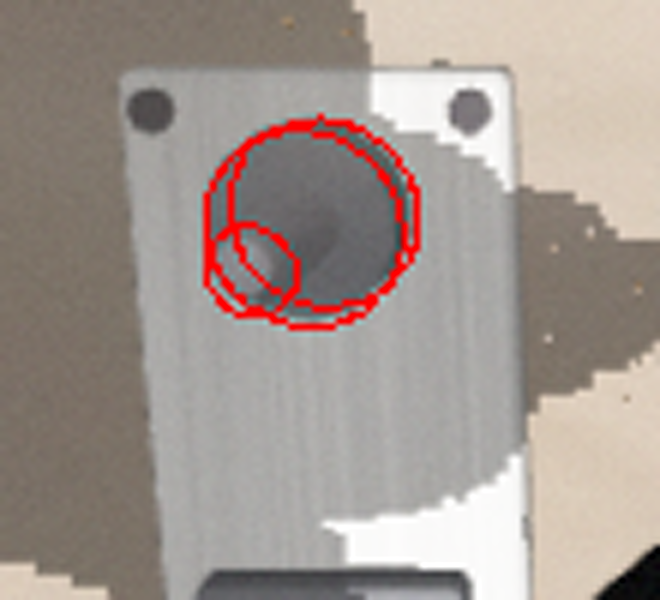

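Call:
{"api": "move_arm", "payload": {"deltas": [[0.3,3.7,-27.5,0,0,0,0],[0.3,3.7,-27.5,0,0,0,0],[0.3,3.6,-27.4,0,0,0,0],[0.3,0,0,40,0,0,0],[0.3,0,0,40,0,0,0],[0.3,0,0,38,0,0,0],[0.3,0,0,0,0,0,0],[0.3,0,0,0,0,0,0],[0.3,0,0,0,0,0,0],[0.3,0,0,0,0,0,0]]}}

```text
clock: 20.2
eef_pos: [0.4349, -0.1787, 0.104]
tool_rot: [-0.048, 0.999, -0.001, 0.002]
ft_force: [-0.1, -0.9, -0.2]
grip_width: 0.0385
grasp_force: 60.7
```

```bash
python3 - <<'E'
from h import *
o=bot.get_obs();print(o['clock'],o['eef_pos'],o['ft_force'].round(1))
ims=[]
for n,e in(('scene',(.4339,-.1766,.05)),('side',(.4339,-.1766,.05)),('wrist',None)):
    im=bot.camera(n);c=bot.calibration(n)
    if e: u,v=proj(c,e)[0].astype(int);w=40;cr=im[v-45:v+35,u-40:u+40]
    else: cr=im[180:340,240:400]
    ims.append(cv2.resize(cr,(264,264) if 0 else (266,266),interpolation=cv2.INTER_CUBIC))
    o=bot.get_obs()
print(o['eef_pos']);cv2.imwrite('pics/w8.png',np.hstack(ims))
E
```

```text
20.2 [ 0.43491029 -0.17867569  0.10403379] [-0.1 -0.9 -0.2]
[ 0.43424503 -0.17850705  0.10347418]
```

View pics/w8.png

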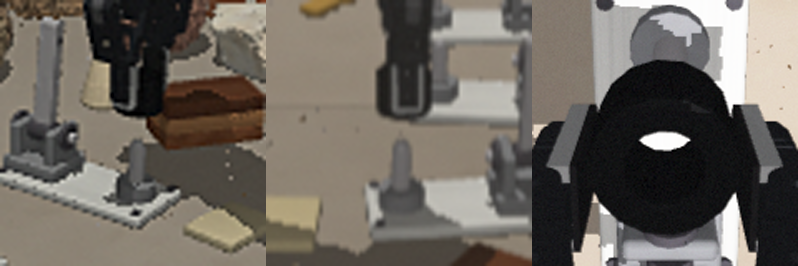

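Call:
{"api": "move_arm", "payload": {"deltas": [[0.3,1.1,1.9,10,0,0,0],[0.3,0,0,10,0,0,0],[0.3,0,0,0,0,0,0],[0.3,0,0,0,0,0,0],[0.3,0,0,0,0,0,0],[0.3,0,0,0,0,0,0],[0.3,0,0,0,0,0,0]]}}

```text
clock: 20.93
eef_pos: [0.4318, -0.1765, 0.082]
tool_rot: [-0.048, 0.999, -0.0, 0.001]
ft_force: [-0.2, 0.0, -0.8]
grip_width: 0.0382
grasp_force: 60.7
```

Call:
{"api": "move_arm", "payload": {"deltas": [[0.3,-1,0,0,0,0,0],[0.3,0,0,2,0,0,0],[0.3,0,0,2,0,0,0],[0.3,0,0,2,0,0,0],[0.3,0,0,2,0,0,0],[0.3,0,0,0,0,0,0],[0.3,0,0,0,0,0,0],[0.3,0,0,0,0,0,0]]}}

```text
clock: 21.6
eef_pos: [0.4323, -0.1761, 0.0732]
tool_rot: [-0.048, 0.999, 0.0, -0.0]
ft_force: [0.5, -0.9, -0.6]
grip_width: 0.0387
grasp_force: 60.7
```

Call:
{"api": "move_arm", "payload": {"deltas": [[0.3,-0.5,0,2,0,0,0],[0.3,0,0,2,0,0,0],[0.3,0,0,2,0,0,0],[0.3,0,0,2,0,0,0],[0.3,0,0,0,0,0,0],[0.3,0,0,0,0,0,0],[0.3,0,0,0,0,0,0]]}}

```text
clock: 22.18
eef_pos: [0.4328, -0.176, 0.0653]
tool_rot: [-0.048, 0.999, 0.0, -0.0]
ft_force: [0.6, -0.5, -1.6]
grip_width: 0.0383
grasp_force: 60.7
```

```bash
python3 - <<'E'
from h import *
ims=[]
for n in('scene','side','wrist'):
    im=bot.camera(n);c=bot.calibration(n)
    if n!='wrist': u,v=proj(c,(.4339,-.1766,.05))[0].astype(int);cr=im[v-45:v+35,u-40:u+40]
    else: cr=im[180:340,240:400]
    ims.append(cv2.resize(cr,(266,266),interpolation=cv2.INTER_CUBIC))
cv2.imwrite('pics/w9.png',np.hstack(ims));o=bot.get_obs();print(o['eef_pos'],o['ft_force'])
E
```

```text
[ 0.43289046 -0.17610374  0.06541568] [-0.07377943 -0.23837091 -0.40024784]
```

View pics/w9.png

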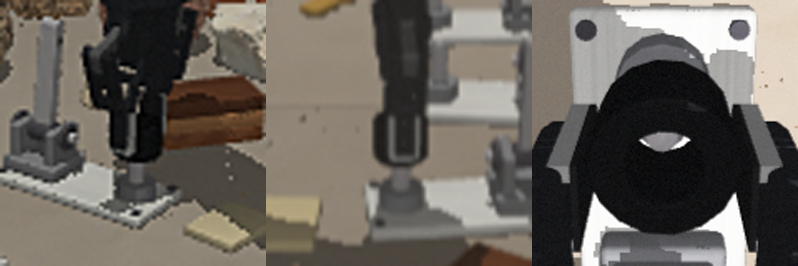

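Call:
{"api": "move_arm", "payload": {"deltas": [[0.3,0,0,4,0,0,0],[0.3,0,0,4,0,0,0],[0.3,0,0,4,0,0,0],[0.3,0,0,4,0,0,0],[0.3,0,0,2,0,0,0],[0.3,0,0,0,0,0,0],[0.3,0,0,0,0,0,0]]}}

```text
clock: 22.92
eef_pos: [0.4326, -0.176, 0.047]
tool_rot: [-0.048, 0.999, 0.0, -0.0]
ft_force: [0.4, -1.1, -0.2]
grip_width: 0.0381
grasp_force: 60.7
```

Call:
{"api": "move_arm", "payload": {"deltas": [[0.3,0,0,1.5,0,0,0],[0.3,0,0,1.5,0,0,0],[0.3,0,0,1,0,0,0],[0.3,0,0,0,0,0,0],[0.3,0,0,0,0,0,0],[0.3,0,0,0,0,0,0]]}}

```text
clock: 23.42
eef_pos: [0.4328, -0.1761, 0.0434]
tool_rot: [-0.048, 0.999, -0.0, 0.0]
ft_force: [-0.9, -0.1, -0.1]
grip_width: 0.0384
grasp_force: 60.7
```

Call:
{"api": "move_arm", "payload": {"deltas": [[0.3,0,0,1,0,0,0],[0.3,0,0,1,0,0,0],[0.3,0,0,0.8,0,0,0],[0.3,0,0,0,0,0,0],[0.3,0,0,0,0,0,0],[0.3,0,0,0,0,0,0]]}}

```text
clock: 23.92
eef_pos: [0.4328, -0.1761, 0.0408]
tool_rot: [-0.048, 0.999, -0.0, 0.0]
ft_force: [-0.8, 0.1, 4.5]
grip_width: 0.0385
grasp_force: 61.2
```

Call:
{"api": "move_arm", "payload": {"deltas": [[0.3,0,0,0.6,0,0,0],[0.3,0,0,0,0,0,0],[0.3,0,0,0,0,0,0]]}}

```text
clock: 24.17
eef_pos: [0.4329, -0.1761, 0.0408]
tool_rot: [-0.048, 0.999, -0.0, 0.0]
ft_force: [-2.9, 0.5, 9.2]
grip_width: 0.0383
grasp_force: 61.8
```

Call:
{"api": "move_arm", "payload": {"deltas": [[0.5,0,0,-0.5,0,0,0],[0.6,0,0,0,0,0,0],[0.75,0,0,0,0,0,0],[0.75,0,0,0,0,0,0],[0.75,0,0,0,0,0,0],[0.75,0,0,-10,0,0,0],[0.75,0,0,-30,0,0,0],[0.75,0,0,-40,0,0,0],[0.75,0,0,-40,0,0,0],[0.75,0,0,-40,0,0,0]]}}

```text
clock: 25.0
eef_pos: [0.4322, -0.1758, 0.2018]
tool_rot: [-0.048, 0.999, 0.0, -0.001]
ft_force: [0.6, -0.4, -0.5]
grip_width: 0.0642
grasp_force: 0.0
```

Call:
{"api": "move_arm", "payload": {"deltas": [[0.75,0,35,0,0,0,0],[0.75,0,35,0,0,0,0],[0.75,0,35,0,0,0,0],[0.75,0,0,0,0,0,0],[0.75,0,0,0,0,0,0],[0.75,0,0,0,0,0,0],[0.75,0,0,0,0,0,0]]}}

```text
clock: 25.58
eef_pos: [0.4229, -0.0722, 0.2003]
tool_rot: [-0.047, 0.999, -0.0, -0.0]
ft_force: [0.1, 0.1, 0.5]
grip_width: 0.0642
grasp_force: 0.0
```

```bash
python3 - <<'E'
from fit import *
ims=[]
for n in('scene','side'):
    im=bot.camera(n);c=bot.calibration(n)
    u,v=proj(c,(.47,-.172,.06))[0].astype(int);cr=im[v-50:v+40,u-45:u+45]
    ims.append(cv2.resize(cr,(400,400),interpolation=cv2.INTER_CUBIC))
    d=bot.outline_of('collar',n)
    if d: print(n,d[0]['conf'],d[0]['rect'],proj(c,[.4339,-.1766,.04]))
cv2.imwrite('pics/w10.png',np.hstack(ims));o=bot.get_obs();print(o['clock'],o['eef_pos'],o['ft_force'])
E
```

```text
scene 0.49 [369.8, 197.0, 17.5, 10.0] [[376.36673059 197.65973149]]
side 0.47 [289.1, 248.6, 15.8, 17.9] [[296.40552422 254.49656644]]
25.7833 [ 0.42274071 -0.07240958  0.20020717] [-0.31695207  0.55228081 -0.13707421]
```

View pics/w10.png

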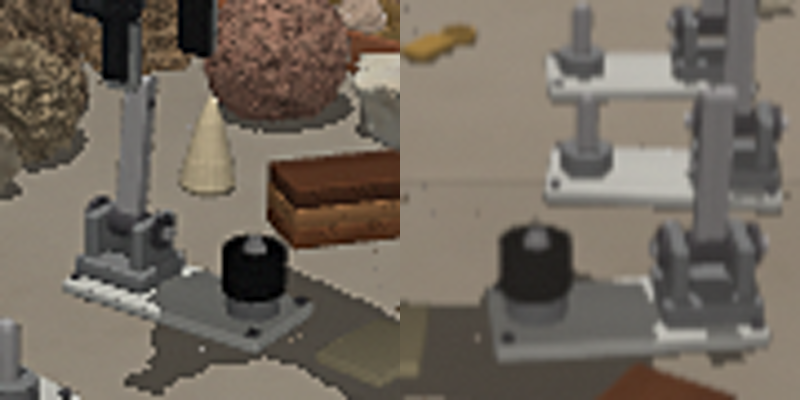

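The picture shows the collar flat on the seat with the post tip through it, and the worn arm leaning to its right; the gripper is clear.

```bash
python3 -c "
from workcell import bot
print(bot.job_done())"
```

```text
the job is handed in; nothing more can be done
None
```

The worn station was the one on the robot's right: I pushed its arm to the left stop, then to the right stop and left it leaning there, seated the collar on its post, and handed the job in at about 26 s. I felt the two sound arms on their left side only.

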